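# Stack the stage plates and hold the tensioner back

### The arm

A 7-joint arm with a two-finger parallel gripper is mounted at the origin on the work surface. World frame = base frame: x ahead of the robot, y to its left, z up, the work surface at z = 0. Lengths are in m, angles in degrees, forces in N, time in s.
With the tool pointing down it reaches from about 0.425 to 0.925 m from the base axis. Payload 6.8 kg.
Tool frame: the origin (TCP) lies at the very end of the fingers, on their centre line; the grasp point (between the pads) lies 19 mm behind it (arm.grip_point_offset is the distance from the TCP to the grasp point, in m); z points along the fingers, y is the line along which they close (so a half turn about z gives the same grasp; the last joint's range is limited). The gripper opens to 85 mm and grips with 20 to 120 N. Pads are 22 mm wide; open, the fingers measure 114 mm over their backs; the gripper's body (76 mm by 85 mm) begins 54 mm behind the grasp point. The pads swing forward as they close: fully open they stand 13 mm farther back than shut.
Start: joints at [-76.839, 27.33, 1.283, 89.118, -0.659, 63.558, -4.761], TCP at [0.224, 0.637, 0.231] pointing down, gripper open.
Joint ranges: [-169.35, 169.35], [-19.33, 120.38], [-80.79, 83.38], [13.8, 139.57], [-78.32, 258.32], [9.67, 109.79], [-169.56, 169.56]. Speed limits (degrees/s): [136.94, 136.94, 180, 180, 180, 180, 180].

### API

Orientations are given as a 3x3 rotation matrix whose columns are the frame's x, y, z axes.
In Python, from plant import arm gives the robot as it stands. Calls block until the motion is done:
- arm.move_to(position, orientation): joint-space move of the TCP to a pose.
- arm.movel(position, feed=0.15, frame=None, force_limit=None): straight line of the TCP; frame=None keeps the orientation; feed is the mean speed in m/s. With force_limit (N) it stops when the force on the tool has changed by that much, and returns True; else False.
- arm.goto_joints(angles): joint-space move.
- arm.gripper_to(opening, force=None): finger opening in m; force is the grip in N (None keeps the last); returns when the fingers have stopped.
- arm.sleep(seconds).
- arm.inverse_kinematics(position, orientation): joint angles nearest the present ones, or None.
- arm.observe(): the state.
- arm.snapshot(name): name is "side" or "top" or "wrist"; returns the picture (480x640x3 uint8, red, green, blue); there is no depth.
- arm.get_calibration(name): a dict with "fx", "fy", "cx", "cy" (pixels), "origin" and "rotation" of the camera in the world. Camera axes: x right, y down, z forward; pixel columns grow to the right and rows downward; lengths in m; the calibration is good to about 2 mm. The wrist camera is an equidistant fisheye: a pixel r from the principal point sees the ray r / f radians off the axis. A picture is of the moment at which its call begins: read the wrist's pose just before it. get_calibration takes no time and is no camera call; for the wrist camera it gives the pose at the moment of the call.
A pose or a line that the arm cannot do raises arm.PlanningError and nothing moves.
- arm.finish_job(): hands the job in; it is judged then, once.
The state is a dict: "clock": time; "q": joint angles; "dq": joint speeds; "joint_torque": joint torques, N m; "position": TCP position; "tcp_rot": TCP orientation; "force": force on the tool from outside, world axes, zero at the start; "torque": the same for the moment, N m; "grip_width": finger opening in m; "finger_force": force on a finger pad.
Only numpy, scipy, OpenCV 4.12 (cv2) and the standard library are available. Lean on these libraries where they do the work, as an engineer would, in place of code of your own. Each camera call takes 0.05 s, during which the arm holds its last target. There are 200 camera calls.

### The job

Stack the blue and the grey stage plate, in either order, squarely on the aluminium plate in the clamp fixture's nest, without dropping them, and let them go. Only then push the orange paddle of the fixture's sprung tensioner arm back past its ratchet click to its stop, and finish while still holding it there with the gripper: do not let the arm go. Leave the other things on the bench where they are.

Things in the scene. Friction and masses are not known exactly. Their poses are not given: they have to be found in the camera images.
- fixture: Black base plate of the clamp fixture, 210 (x) by 300 (y) by 12 mm thick, fixed. Origin: centre of its underside, on the bench; x points roughly away from the robot, y to its left. Three steel dowel pins, 12 mm across and 52 mm tall with tapered tops, stand on it at (x, y) = (82, 31), (82, -31), (50, -52) mm, 6 mm clear of a plate in the nest.
- nest (a point): Centre of the nest (green patch) on the fixture's top surface, at fixture x 45, y 0, z 12 mm; its frame has the fixture's directions.
- bottom_plate: Bare aluminium stage plate, already lying in the nest on the fixture's top, within 2 mm of its centre: an 80 mm by 50 mm plate, 15 mm thick, 160 g (mass varies), with a flush dark-green glass window; origin at the centre of its underside, x along the 50 mm side, y along the 80 mm side, z up; a half turn makes no difference. 
- blue_plate: Blue stage plate lying loose and flat on the bench: an 80 mm by 50 mm plate, 15 mm thick, 160 g (mass varies), with a flush dark-green glass window; origin at the centre of its underside, x along the 50 mm side, y along the 80 mm side, z up; a half turn makes no difference. 
- grey_plate: Dark grey stage plate lying loose and flat on the bench: an 80 mm by 50 mm plate, 15 mm thick, 160 g (mass varies), with a flush dark-green glass window; origin at the centre of its underside, x along the 50 mm side, y along the 80 mm side, z up; a half turn makes no difference. 
- tension_angle (a joint): Angle of the sprung tensioner arm on its upright pivot, rad. 0: at rest, swung towards the robot; grows as the paddle is pushed away from the robot (clockwise from above) to a firm stop at 0.60, the arm then along the fixture's y. A one-way pawl clicks in at about 0.45: let go later, it springs back to there only. Push at the paddle: 2 N to start, 5.5 N over the tooth and at the stop.
- tension_arm: The aluminium tensioner arm. Origin on the arm's pivot axis at the fixture's top (fixture x 5, y -85, z 12 mm). Turns with the arm: y along the arm to the paddle, x the way the paddle is pushed. The bar is 16 mm wide, its top 28 mm above the bench; on it, 85 mm from the pivot, stands a black roller 20 mm across, top 65 mm above the bench, that stops about 5 mm short of the pile's front.
- paddle (a point): Upright orange paddle on the end of the arm, 165 mm from the pivot: 10 mm thick (x), 40 mm wide (y), 46 mm tall (z). This point is the centre of its underside, 28 mm above the bench on top of the arm bar. Its x axis is the direction in which it is pushed; it moves with the arm, on an arc of 165 mm radius.
- ring_gauge: Steel ring, 52 mm across, 20 mm tall; origin in the middle of its underside. To be left alone.
- screwdriver: Screwdriver, 160 mm long, lying; origin near its middle. To be left alone.
- cleaner: White closed bottle, 52 mm across, 130 mm tall, standing; origin in the middle of its underside. To be left alone.
- ball_standard: Steel ball on a stem and round foot, 56 mm across, 80 mm tall; origin in the middle of its underside. To be left alone.
- v_block: Dark steel V-block, 50 by 60 by 40 mm; origin in the middle of its underside. To be left alone.
- gauge_case: Closed wooden case, 90 by 150 by 30 mm; origin in the middle of its underside. To be left alone.
Mind the look-alikes: they are no part of the job. Leave any red look-alike of the blue_plate alone.

How it is judged (in metres and radians):
On the way, in this order (a step that is already met when the one before it is completed fails the run):
1. both loose plates lie squarely piled on the aluminium plate and are let go, with the tensioner arm still at rest (x of blue_plate in the frame of bottom_plate between -0.006 and 0.006 m and y of blue_plate in the frame of bottom_plate between -0.006 and 0.006 m and angle between the x axis of each of blue_plate, grey_plate and the x axis of bottom_plate, either way round below 0.12 rad and angle between each of blue_plate, grey_plate's own z axis and vertical below 0.08 rad and linear speed of each of blue_plate, grey_plate below 0.02 m/s and x of grey_plate in the frame of bottom_plate between -0.006 and 0.006 m and y of grey_plate in the frame of bottom_plate between -0.006 and 0.006 m and ((z of blue_plate in the frame of bottom_plate between 0.012 and 0.018 m and z of grey_plate in the frame of bottom_plate between 0.027 and 0.033 m) or (z of blue_plate in the frame of bottom_plate between 0.027 and 0.033 m and z of grey_plate in the frame of bottom_plate between 0.012 and 0.018 m)) and horizontal distance between bottom_plate and nest below 0.01 m and angle between the x axis of bottom_plate and the x axis of fixture, either way round below 0.12 rad and contact force between each of blue_plate, grey_plate, bottom_plate and the fingers below 0.05 N and value of joint tension_angle below 0.1 rad), for 0.2 s.
2. the arm has been pushed past its click with the pile still square (x of blue_plate in the frame of bottom_plate between -0.006 and 0.006 m and y of blue_plate in the frame of bottom_plate between -0.006 and 0.006 m and angle between the x axis of each of blue_plate, grey_plate and the x axis of bottom_plate, either way round below 0.12 rad and angle between each of blue_plate, grey_plate's own z axis and vertical below 0.08 rad and linear speed of each of blue_plate, grey_plate below 0.02 m/s and x of grey_plate in the frame of bottom_plate between -0.006 and 0.006 m and y of grey_plate in the frame of bottom_plate between -0.006 and 0.006 m and ((z of blue_plate in the frame of bottom_plate between 0.012 and 0.018 m and z of grey_plate in the frame of bottom_plate between 0.027 and 0.033 m) or (z of blue_plate in the frame of bottom_plate between 0.027 and 0.033 m and z of grey_plate in the frame of bottom_plate between 0.012 and 0.018 m)) and horizontal distance between bottom_plate and nest below 0.01 m and angle between the x axis of bottom_plate and the x axis of fixture, either way round below 0.12 rad and value of joint tension_angle above 0.47 rad), for 0.1 s.
At the end, for the whole second after the job is handed in: Blue and grey plates lie piled flat on the aluminium plate, each within 6 mm and 0.12 rad of it, released and at rest, that plate within 10 mm and 0.12 rad of the nest; the gripper presses the arm with over 1.5 N and holds it above 0.54 rad, past its click (x of blue_plate in the frame of bottom_plate between -0.006 and 0.006 m and y of blue_plate in the frame of bottom_plate between -0.006 and 0.006 m and angle between the x axis of each of blue_plate, grey_plate and the x axis of bottom_plate, either way round below 0.12 rad and angle between each of blue_plate, grey_plate's own z axis and vertical below 0.08 rad and linear speed of each of blue_plate, grey_plate below 0.02 m/s and x of grey_plate in the frame of bottom_plate between -0.006 and 0.006 m and y of grey_plate in the frame of bottom_plate between -0.006 and 0.006 m and ((z of blue_plate in the frame of bottom_plate between 0.012 and 0.018 m and z of grey_plate in the frame of bottom_plate between 0.027 and 0.033 m) or (z of blue_plate in the frame of bottom_plate between 0.027 and 0.033 m and z of grey_plate in the frame of bottom_plate between 0.012 and 0.018 m)) and horizontal distance between bottom_plate and nest below 0.01 m and angle between the x axis of bottom_plate and the x axis of fixture, either way round below 0.12 rad and contact force between each of blue_plate, grey_plate, bottom_plate and the fingers below 0.05 N and value of joint tension_angle above 0.54 rad and (contact force between tension_arm and the fingers above 1.5 N or contact force between tension_arm and the arm above 1.5 N) and velocity of joint tension_angle below 0.05 rad/s); the arm keeps its last pose, push and grip.
It fails at once if a plate is dropped (falls freely from more than about 2 cm) ((linear speed of blue_plate above 0.6 m/s and contact force between blue_plate and the fingers below 0.01 N) or (linear speed of grey_plate above 0.6 m/s and contact force between grey_plate and the fingers below 0.01 N)).
It fails at once if a bystander is moved more than 25 mm (distance of any of ring_gauge, screwdriver, cleaner, ball_standard, v_block, gauge_case from where it was at the start of the episode above 0.025 m).
It also fails if it takes over 69 s, if anything falls off the work surface, if the arm or the gripper's body presses on something with over 40 N, if the wrist force passes 120 N, or if a joint passes its speed limit or range.

## Working session

There is one attempt and no reset: what is moved stays moved. The work goes in short steps, each a Python script; the robot and the scene stay as the last script left them, time stands still between calls to the robot, and variables do not carry over. Pictures are saved under pics/ and viewed, at most 10 in all, crops included, and the job is handed in when it is done.

```bash
mkdir -p pics; ls; python3 - <<'E'
from plant import arm
import cv2,json
for n in("top","side"):
    im=arm.snapshot(n);cv2.imwrite(f"pics/{n}0.png",im[...,::-1])
    print(n,{k:(v.tolist() if hasattr(v,'tolist') else v) for k,v in arm.get_calibration(n).items()})
o=arm.observe();print(o["clock"],o["position"],o["tcp_rot"],o["grip_width"],arm.grip_point_offset)
E
```

```text
pics
top {'fx': 478.79023549648133, 'fy': 478.79023549648133, 'cx': 317.9248699496374, 'cy': 239.86591290703217, 'origin': [0.2471459587773112, 0.038177425368497483, 1.3512503692544984], 'rotation': [[-0.0012887646839218976, -0.9807893441996172, 0.19506563354439055], [-0.9999847958526243, 0.00021811673408050374, -0.005510035269904852], [0.0053616367999667035, -0.19506976887661323, -0.9807747132350272]]}
side {'fx': 547.2709103429427, 'fy': 547.2709103429427, 'cx': 324.957727471041, 'cy': 246.28942437334314, 'origin': [0.13110952176647597, -1.0871869686743885, 0.7499586065334477], 'rotation': [[0.9412592861092668, -0.186833721632718, 0.2812900936292306], [-0.3372878690949187, -0.47979491911851946, 0.8099590909110548], [-0.016366113603487862, -0.8572572519663635, -0.5146281708929237]]}
0.1 [0.22354877 0.63637001 0.23043343] [[-9.43481098e-01  3.31426076e-01 -4.16273009e-04]
 [ 3.31426317e-01  9.43479859e-01 -1.53375104e-03]
 [-1.15579887e-04 -1.58502894e-03 -9.99998737e-01]] 0.08569111946370869 0.0187
```

View pics/top0.png

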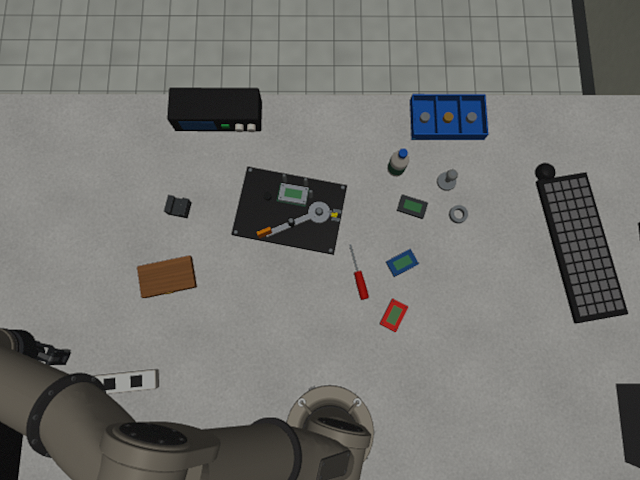

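View pics/side0.png

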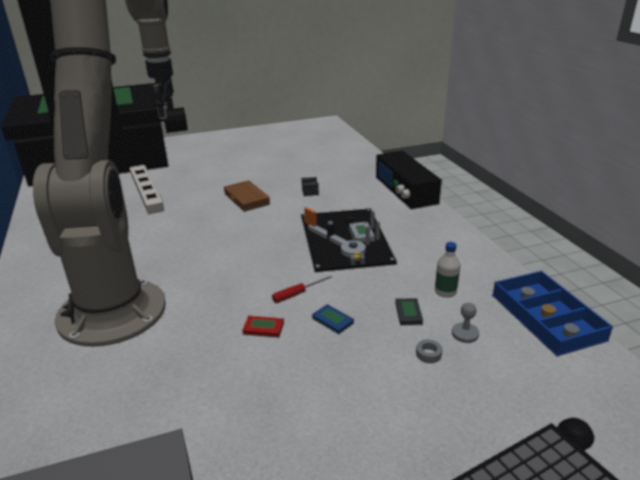

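The top view shows the aluminium plate in the nest at (293,193), the arm pivot at (319,211) and the paddle at (263,232). There are three loose plates with green windows:
- **Blue:** (402,263)
- **Grey:** (412,206), the only dark grey plate
- **Red:** (394,315), the look-alike to leave alone

Next I'll measure them and confirm with an enlarged crop.

```bash
cat > h.py <<'E'
from plant import arm
import numpy as np, cv2
def ray(name,px,z,cal=None):
    """pixel(s) -> world points on the plane at height z"""
    c=cal or arm.get_calibration(name); p=(np.atleast_2d(px).astype(float)-[c["cx"],c["cy"]])/[c["fx"],c["fy"]]
    if name=="wrist":
        r=np.linalg.norm(p,axis=1,keepdims=True)+1e-12
        d=np.hstack([p/r*np.sin(r),np.cos(r)])
    else: d=np.hstack([p,np.ones((len(p),1))])
    d=d@np.array(c["rotation"]).T; o=np.array(c["origin"])
    return o+d*((z-o[2])/d[:,2:])
def rect(name,mask,z,cal=None):
    """largest blob of the mask -> centre, sides, angle (deg) of its long side, on plane z"""
    cs=cv2.findContours(mask.astype(np.uint8),cv2.RETR_EXTERNAL,cv2.CHAIN_APPROX_NONE)[0]
    k=max(cs,key=cv2.contourArea); w=ray(name,k[:,0],z,cal)[:,:2]
    (c,s,a)=cv2.minAreaRect((w*1000).astype(np.float32))
    if s[0]<s[1]: a+=90; s=s[::-1]
    return np.array(c)/1000,np.array(s),(a+90)%180-90
def R(deg):
    """tool down, tool y (closing line) at deg from world x"""
    t=np.radians(deg); y=np.array([np.cos(t),np.sin(t),0]); z=np.array([0,0,-1.])
    return np.column_stack([np.cross(y,z),y,z])
E
python3 - <<'E'
from h import *
im=cv2.imread("pics/top0.png"); hsv=cv2.cvtColor(im,cv2.COLOR_BGR2HSV)
def win(m,x0,y0,x1,y1):
    o=np.zeros(m.shape,bool);o[y0:y1,x0:x1]=m[y0:y1,x0:x1];return o
H,S,V=[hsv[...,i].astype(int) for i in range(3)]
g=(H>45)&(H<80)&(S>70)
print("blue",rect("top",win((S>90),380,240,425,285),.015))
for n,b in(("blue",(380,240,425,285)),("grey",(390,188,435,222)),("alu",(270,175,320,210))):
    print(n,"window",rect("top",win(g,*b),.027 if n=="alu" else .015))
print("grey",rect("top",win(V<110,390,188,435,222),.015))
m=win(V<70,222,155,360,265)
print("fixture",rect("top",cv2.morphologyEx(m.astype(np.uint8),cv2.MORPH_OPEN,np.ones((9,9))),.012))
print("paddle",rect("top",win((H>5)&(H<18)&(S>170),245,220,280,242),.074))
a=cv2.resize(im[150:340,360:450],None,fx=3,fy=3,interpolation=cv2.INTER_CUBIC)
b=cv2.resize(im[150:270,222:360],None,fx=3.8,fy=3.8,interpolation=cv2.INTER_CUBIC)
c=np.zeros((600,800,3),np.uint8);c[:a.shape[0],:a.shape[1]]=a;c[:b.shape[0],272:272+b.shape[1]]=b[:,:528];cv2.imwrite("pics/crop1.png",c)
E
```

```text
blue (array([ 0.44794174, -0.20618466]), array([79.74106598, 48.15264893]), -62.08466148376465)
blue window (array([ 0.44881305, -0.20720135]), array([47.41216278, 23.84183121]), -63.60766410827637)
grey window (array([ 0.61347845, -0.24232225]), array([52.01831436, 27.47554588]), 72.13214874267578)
alu window (array([0.64799274, 0.10249957]), array([46.93231201, 23.53986931]), 80.18512725830078)
grey (array([ 0.61205493, -0.24062431]), array([81.06394958, 54.53261185]), 71.84075927734375)
fixture (array([0.63428912, 0.19471786]), array([211.81510925, 190.34790039]), -64.85255241394043)
paddle (array([0.52367273, 0.17828331]), array([41.32723236, 18.78525543]), -62.69218635559082)
```

View pics/crop1.png

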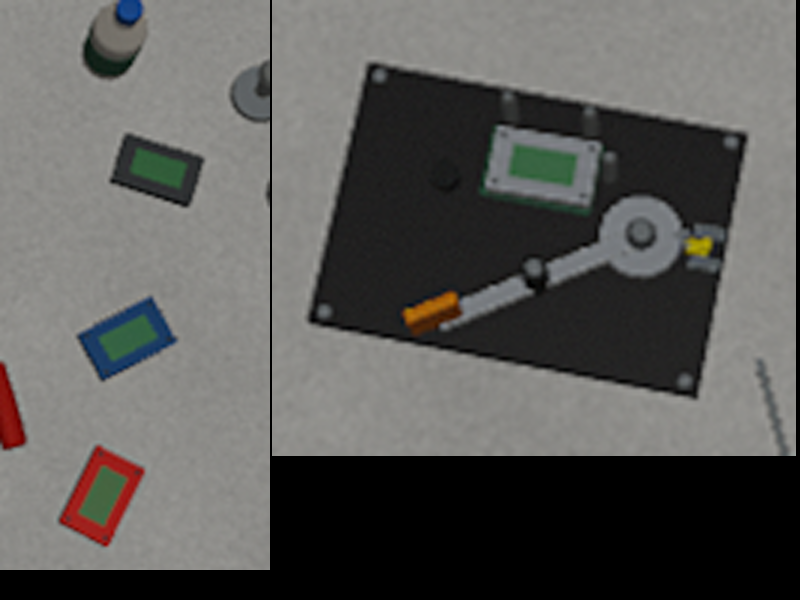

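The crop confirms blue, grey and red as named: blue at crop (127,338), grey at (157,170). The fixture is yawed about -10°, with pins behind and to the right of the aluminium plate, and the paddle is at the front left. Moving above blue for a close look.

```bash
python3 - <<'E'
from h import *
cr=np.array([(368,62),(746,133),(697,397),(310,322)],float); px=(cr-[272,0])/3.8+[222,150]-.4
w=ray("top",px,.012)[:,:2]; F=np.array([[.105,.15],[.105,-.15],[-.105,-.15],[-.105,.15]])
M,_=cv2.estimateAffinePartial2D(F,w); print("fixture",M, np.degrees(np.arctan2(M[1,0],M[0,0])),np.hypot(*M[:,0]), (F@M[:,:2].T+M[:,2]-w).round(4).tolist())
print("nest",M@[.045,0,1])
print("cleaner base",ray("top",[397,172],0))
arm.move_to([.448,-.2065,.20],R(27.2)); o=arm.observe(); print(o["clock"],o["q"],o["position"])
c=arm.get_calibration("wrist"); im=arm.snapshot("wrist")[...,::-1]; cv2.imwrite("pics/w1.png",im)
print(c)
hsv=cv2.cvtColor(np.ascontiguousarray(im),cv2.COLOR_BGR2HSV)
H,S,V=[hsv[...,i].astype(int) for i in range(3)]
print("blue",rect("wrist",(H>95)&(H<130)&(S>90),.015,c))
E
```

```text
Traceback (most recent call last):
cv2.error: OpenCV(4.12.0) /io/opencv/modules/calib3d/src/ptsetreg.cpp:1108: error: (-215:Assertion failed) count >= 0 && to.checkVector(2) == count in function 'estimateAffinePartial2D'
```

```bash
python3 - <<'E'
from h import *
cr=np.array([(368,62),(746,133),(697,397),(310,322)],float); px=(cr-[272,0])/3.8+[222,150]-.4
w=ray("top",px,.012)[:,:2].copy(); F=np.array([[.105,.15],[.105,-.15],[-.105,-.15],[-.105,.15]])
M,_=cv2.estimateAffinePartial2D(F,w); print("fixture",M, np.degrees(np.arctan2(M[1,0],M[0,0])),np.hypot(*M[:,0]), (F@M[:,:2].T+M[:,2]-w).round(4).tolist())
print("nest",M@[.045,0,1])
print("cleaner base",ray("top",[397,172],0))
arm.move_to([.448,-.2065,.20],R(27.2)); o=arm.observe(); print(o["clock"],o["q"],o["position"])
c=arm.get_calibration("wrist"); im=arm.snapshot("wrist")[...,::-1]; cv2.imwrite("pics/w1.png",im)
print(c)
hsv=cv2.cvtColor(np.ascontiguousarray(im),cv2.COLOR_BGR2HSV)
H,S,V=[hsv[...,i].astype(int) for i in range(3)]
print("blue",rect("wrist",(H>95)&(H<130)&(S>90),.015,c))
E
```

```text
fixture [[ 0.97324017  0.18837086  0.603832  ]
 [-0.18837086  0.97324017  0.11265595]] -10.954164637686906 0.991302175751165 [[-0.0009, -0.0004], [-0.0003, -0.0006], [0.001, -0.0003], [0.0002, 0.0013]]
nest [0.64762781 0.10417926]
cleaner base [[ 0.72092173 -0.20404227  0.        ]]
3.1583 [-27.36095697  17.65665704  54.50385033 117.88153591 -18.00604641
  53.03958034  64.1729151 ] [ 0.44850213 -0.20582245  0.19996562]
{'fx': 371.64829954431775, 'fy': 371.64829954431775, 'cx': 322.87959306702317, 'cy': 234.97966675043799, 'origin': array([ 0.41563916, -0.14194536,  0.34313435]), 'rotation': array([[ 0.88868624,  0.44005278,  0.12880338],
       [ 0.45851456, -0.85224088, -0.25189258],
       [-0.00107453,  0.2829117 , -0.95914536]])}
blue (array([ 0.45028143, -0.20812848]), array([79.54607391, 48.79715347]), -62.99192237854004)
```

View pics/w1.png

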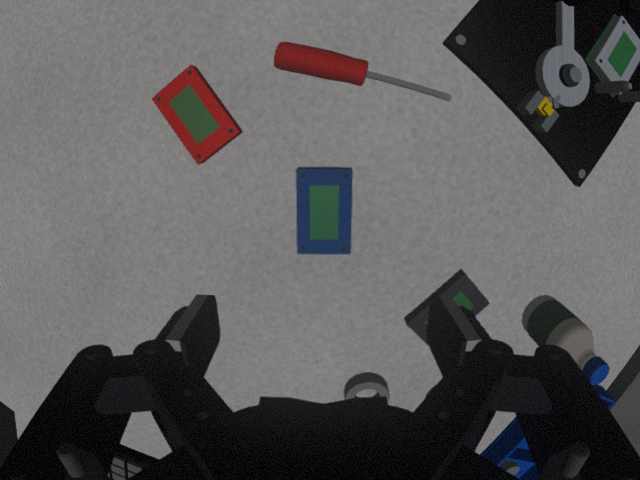

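Blue is square under the hand at (324,210), with nothing near the fingers. I'll grasp it and look at the nest while carrying it.

```bash
cat >> h.py <<'E'
def wrist(fn):
    c=arm.get_calibration("wrist"); im=np.ascontiguousarray(arm.snapshot("wrist")[...,::-1]); cv2.imwrite(fn,im)
    return c,im,cv2.cvtColor(im,cv2.COLOR_BGR2HSV).astype(int)
E
python3 - <<'E'
from h import *
p=np.array([.4503,-.2081,0]); r=R(27.0)
arm.move_to(p+[0,0,.06],r)
print(arm.movel(p+[0,0,.003],feed=.08,force_limit=8), arm.observe()["position"])
arm.gripper_to(.03,40); o=arm.observe(); print(o["grip_width"],o["finger_force"],o["position"],o["clock"])
arm.movel(p+[0,0,.15],feed=.12)
o=arm.observe(); print(o["grip_width"],o["finger_force"],o["force"])
r=R(-10.5); n=np.array([.648,.103,0])
arm.move_to(n-.085*r[:,0]+[0,0,.16],r)
c,im,h=wrist("pics/w2.png"); o=arm.observe(); print(o["clock"],o["q"],o["position"])
g=(h[...,0]>45)&(h[...,0]<80)&(h[...,1]>70)
pts=cv2.findContours(g.astype(np.uint8),0,1)[0]
for k in pts:
    if cv2.contourArea(k)>300:
        m=np.zeros(g.shape,np.uint8);cv2.drawContours(m,[k],-1,1,-1)
        print(k[:,0].mean(0),rect("wrist",m,.027,c))
E
```

```text
False [ 0.4504802  -0.20835574  0.00324472]
0.04868648916054876 40.919694900512695 [ 0.4505687  -0.20810353  0.00355048] 5.1167
0.04872605813927714 41.54023826122284 [-0.0472744   0.39506978 -0.86856046]
7.6667 [-45.14105678  39.56123974  56.95929178 101.68427917 -37.89273194
  60.25411101  15.18609506] [0.63171675 0.0171103  0.16006596]
[448.57647059 413.15294118] (array([ 0.7269325 , -0.21030772]), array([53.26753616, 24.97621346]), 84.31476593017578)
[322.63609467 309.91715976] (array([ 0.61643103, -0.06195358]), array([104.23671722,  54.02635193]), 79.36920166015625)
[325.95431472 109.7106599 ] (array([0.6494256 , 0.10106679]), array([49.29795837, 24.99897003]), 79.51937866210938)
```

View pics/w2.png

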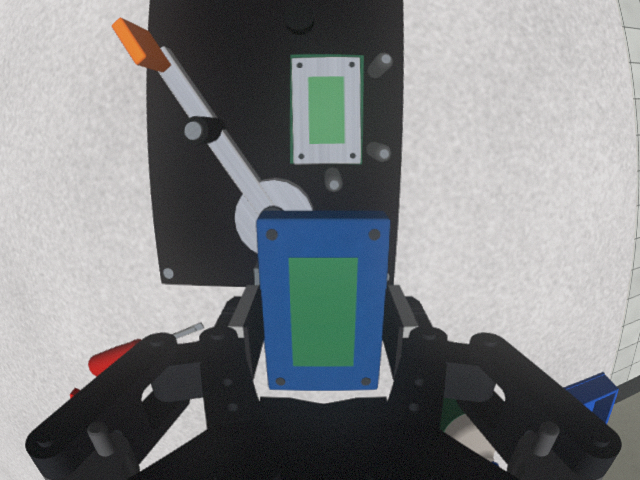

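Blue is held at (322,300) and level. The aluminium plate's window is at (326,110), and its corners fit the nest. I'll correct for the plate's offset in the hand and place it.

```bash
cat >> h.py <<'E'
def held(c,h,zt):
    g=(h[...,0]>45)&(h[...,0]<80)&(h[...,1]>70); g[:, :230]=0; g[:,430:]=0; g[:220]=0
    return rect("wrist",g,zt,c)
def place(off,a,hb,n):
    """put the held plate (offset off from TCP in the world, long side at a) on the pile; hb: TCP height above plate's underside, n: plates below"""
    o=arm.observe(); r=R(-10.5+(79.5-a)); z=.012+.015*n+hb
    d=r@R(-10.5).T@np.array([off[0],off[1],0])
    t=np.array([.6494,.1011,0])-d
    arm.move_to(t+[0,0,z+.06],r)
    arm.movel(t+[0,0,z+.012],feed=.08)
    hit=arm.movel(t+[0,0,z-.003],feed=.02,force_limit=4)
    o=arm.observe(); print("contact",hit,o["position"],"z expected",z,o["force"])
    arm.gripper_to(.066); o=arm.observe(); print(o["grip_width"],o["finger_force"],o["position"],o["clock"])
    p=np.array(o["position"]); arm.movel(p+[0,0,.10],feed=.12)
E
python3 - <<'E'
from h import *
c=arm.get_calibration("wrist"); im=cv2.imread("pics/w2.png"); h=cv2.cvtColor(im,cv2.COLOR_BGR2HSV).astype(int)
o=arm.observe(); p=np.array(o["position"]); ce,s,a=held(c,h,p[2]-.0033+.015); off=ce-p[:2]
print(ce,s,a,off, "in tool",np.array(o["tcp_rot"]).T@[*off,0])
if np.linalg.norm(off)<.008 and abs(a-79.5)<4: place(off,a,.0033,1)
E
```

```text
[0.63145276 0.01633356] [49.62377167 25.72672844] 79.30046844482422 [-0.00026399 -0.00077674] in tool [-8.12135541e-04 -1.15952898e-04  6.79319988e-07]
contact True [0.64959389 0.10200058 0.03065906] z expected 0.0303 [-1.09507158  0.74637528  4.42935088]
0.06623746065048006 0.0 [0.64861262 0.10210471 0.02962632] 9.8333
```

```bash
python3 - <<'E'
from h import *
r=R(-10.5); n=np.array([.6494,.1011,0])
arm.move_to(n-.085*r[:,0]+[0,0,.16],r)
c,im,h=wrist("pics/w3.png")
g=(h[...,0]>45)&(h[...,0]<80)&(h[...,1]>70); g[200:]=0
print("blue window",rect("wrist",g,.042,c))
b=(h[...,0]>95)&(h[...,0]<130)&(h[...,1]>90); b[200:]=0
print("blue",rect("wrist",b,.042,c))
arm.move_to([.6121,-.2415,.20],R(-18))
c,im,h=wrist("pics/w4.png"); o=arm.observe(); print(o["clock"],o["q"],o["position"])
v=cv2.inRange(h.astype(np.uint8),(0,0,0),(180,255,100))>0
g=(h[...,0]>45)&(h[...,0]<80)&(h[...,1]>70)
m=v|g; m[290:]=0; m[:130]=0; m[:,:220]=0;m[:,430:]=0
gg=g.copy(); gg[290:]=0; gg[:130]=0; gg[:,:220]=0;gg[:,430:]=0
print("grey",rect("wrist",m,.015,c),rect("wrist",gg,.015,c))
cv2.imwrite("pics/c34.png",np.hstack([cv2.imread("pics/w3.png")[0:230,150:450],cv2.imread("pics/w4.png")[100:330,150:550]]))
E
```

```text
blue window (array([0.64925183, 0.10141853]), array([48.97914124, 25.56336021]), 79.55473327636719)
blue (array([0.64902155, 0.10167683]), array([81.31613922, 50.8719635 ]), 80.06877899169922)
12.3917 [-21.35811166  39.48305228  58.03468232  95.96814474 -36.4000794
  65.58042666  28.93667156] [ 0.61326801 -0.23837453  0.19905568]
grey (array([ 0.61567023, -0.24339304]), array([81.60839844, 50.21889114]), 71.58436584472656) (array([ 0.61546393, -0.24408484]), array([50.30878448, 26.25078964]), 71.8253402709961)
```

View pics/c34.png

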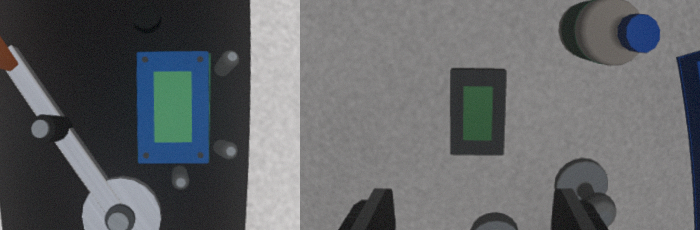

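Blue lies square, within about 0.5 mm of the aluminium plate. Grey is at crop (478,112); the bottle and ball standard are clear of the finger paths. Next I'll refine its pose from lower down, grasp it, and check the offset in the hand.

```bash
python3 - <<'E'
from h import *
arm.gripper_to(.072)
arm.move_to([.6152,-.2430,.12],R(-18.3)); arm.sleep(.3)
c,im,h=wrist("pics/w5.png"); o=arm.observe(); print(o["position"])
v=(h[...,2]<100)|((h[...,0]>45)&(h[...,0]<80)&(h[...,1]>70)); v[330:]=0
k=[x for x in cv2.findContours(v.astype(np.uint8),0,1)[0] if cv2.pointPolygonTest(x,(322,250),False)>=0 or cv2.pointPolygonTest(x,(322,220),False)>=0]
m=np.zeros(v.shape,np.uint8);cv2.drawContours(m,k,-1,1,-1)
ce,s,a=rect("wrist",m,.015,c); print("grey",ce,s,a)
if not(abs(s[0]-80)<4 and abs(s[1]-50)<4): ce,a=np.array([.6154,-.2436]),71.7
p=np.array([*ce,0]); r=R(a-90)
arm.move_to(p+[0,0,.05],r)
print(arm.movel(p+[0,0,.003],feed=.07,force_limit=8))
arm.gripper_to(.03,40); o=arm.observe(); print(o["grip_width"],o["finger_force"],o["position"]); hb=o["position"][2]
arm.movel(p+[0,0,.18],feed=.13)
r=R(-10.5); n=np.array([.6494,.1011,0])
arm.move_to(n-.085*r[:,0]+[0,0,.18],r); arm.sleep(.3)
c,im,h=wrist("pics/w6.png"); o=arm.observe(); q=np.array(o["position"]); print(o["clock"],q,hb)
ce,s,a=held(c,h,q[2]-hb+.015); off=ce-q[:2]; print("held",ce,s,a,off,np.array(o["tcp_rot"]).T@[*off,0])
g=(h[...,0]>45)&(h[...,0]<80)&(h[...,1]>70); g[200:]=0; print("blue window",rect("wrist",g,.042,c))
E
```

```text
[ 0.61582848 -0.24330378  0.12136496]
grey [ 0.61571075 -0.24304091] [81.4498291  50.14691925] 71.61236572265625
False
0.048975677797294316 42.37560153007507 [ 0.61611235 -0.24329982  0.00377161]
17.8083 [0.63393536 0.01647712 0.18005097] 0.0037716093937948426
held [0.63365125 0.01493921] [50.7976532  26.58353233] 79.1064453125 [-0.00028411 -0.00153791] [-1.56393155e-03  3.37993439e-06  2.26094166e-07]
blue window (array([0.64917041, 0.10162993]), array([49.48051071, 25.41303253]), 79.53235626220703)
```

View pics/w6.png

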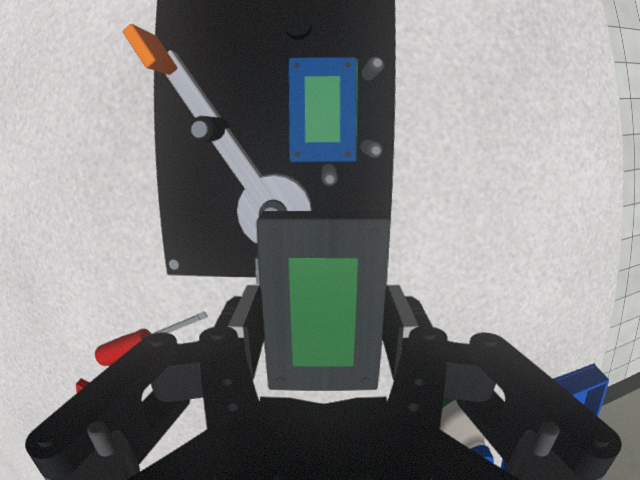

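Grey is level in the hand at (322,300), and blue is square in the nest at (323,110). Placing grey.

```bash
python3 - <<'E'
from h import *
place(np.array([-.0003,-.0015]),79.3,.0037,2)
r=R(-10.5); n=np.array([.6494,.1011,0])
arm.gripper_to(0.0)
# view pose: paddle and pile
arm.move_to(n-.10*r[:,0]-.04*r[:,1]+[0,0,.18],r); arm.sleep(.3)
c,im,h=wrist("pics/w7.png"); print(arm.observe()["clock"])
g=(h[...,0]>45)&(h[...,0]<80)&(h[...,1]>70); g[220:]=0; print("grey window",rect("wrist",g,.057,c))
o=(h[...,0]>5)&(h[...,0]<20)&(h[...,1]>150)&(h[...,2]>150); o[220:]=0; print("paddle",rect("wrist",o,.074,c))
hh=(h[...,0]>3)&(h[...,0]<22)&(h[...,1]>140);print(np.argwhere(o).mean(0),np.argwhere(hh).mean(0),c)
E
```

```text
contact True [0.64960687 0.10269544 0.04575635] z expected 0.0457 [-1.09662749 -0.42859938  4.78446428]
0.0660125701170282 0.0 [0.64856882 0.10286241 0.04465648] 20.0
22.5
grey window (array([0.64936096, 0.1019781 ]), array([50.39004517, 26.54263306]), 79.69683074951172)
paddle (array([0.52960498, 0.17842682]), array([38.88316727,  9.34595966]), -67.11371803283691)
[ 20.31017771 190.73182553] [ 83.51921504 232.62551104] {'fx': 371.64829954431775, 'fy': 371.64829954431775, 'cx': 322.87959306702317, 'cy': 234.97966675043799, 'origin': array([0.60527033, 0.08171876, 0.32272025]), 'rotation': array([[ 0.98357439, -0.17269149, -0.05252681],
       [-0.18049833, -0.94312512, -0.27916907],
       [-0.00132923,  0.28406455, -0.95880424]])}
```

View pics/w7.png

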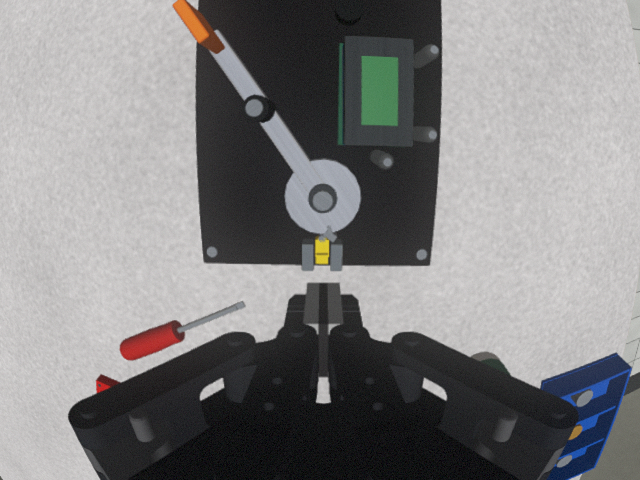

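Grey is stacked squarely at (378,90), with its window centre within 1 mm of the aluminium plate's, and it is released. The arm is at rest, with the paddle at (200,25), which matches the geometry. I'll push it with the flat of the closed fingers along the arc.

```bash
cat > push.py <<'E'
from h import *
yaw=-10.4; piv=np.array([.5955,.0265])
def pose(th,back,flip,z=.044):
    a=np.radians(90+yaw)+.6-th                      # direction of the arm bar
    d=np.array([np.cos(a),np.sin(a)]); p=np.array([d[1],-d[0]])
    return np.array([*(piv+.165*d-(.016+back)*p),z]), R(np.degrees(a)+flip)
E
python3 - <<'E'
from push import *
q0=np.array(arm.observe()["q"]); best=[]
for f in(0,180,-180):
    qs=[arm.inverse_kinematics(*pose(t,.0,f)) for t in(0,.3,.6)]
    print(f,[None if q is None else np.round(q,0).tolist() for q in qs])
    if all(q is not None for q in qs): best.append((max(abs(np.array(qs[0])-q0).max(),abs(np.array(qs[2])-q0).max()),f))
f=min(best)[1]; print("flip",f)
P,r=pose(0,.03,f,.15); arm.move_to(P,r)
P,r=pose(0,.03,f); arm.movel(P,feed=.12); arm.sleep(.2)
o=arm.observe(); f0=np.array(o["force"]); print(o["clock"],o["position"],f0)
P,r=pose(0,-.004,f); print("touch",arm.movel(P,feed=.04,force_limit=1.5),arm.observe()["position"],pose(0,0,f)[0],arm.observe()["force"]-f0)
for t in(.12,.24,.36,.48,.58):
    P,r=pose(t,-.002,f); hit=arm.movel(P,feed=.05,frame=r,force_limit=15)
    o=arm.observe(); print(t,hit,o["clock"],np.round(o["position"]-P,4),np.round(o["force"]-f0,2))
    if hit: break
cv2.imwrite("pics/top1.png",cv2.resize(arm.snapshot("top")[150:270,220:380,::-1],None,fx=4,fy=4))
open("flip","w").write(str(f))
E
```

```text
0 [[-42.0, 31.0, 21.0, 117.0, -19.0, 35.0, 107.0], [-43.0, 35.0, 25.0, 110.0, -23.0, 39.0, 92.0], [-43.0, 40.0, 29.0, 103.0, -26.0, 44.0, 79.0]]
180 [[-68.0, 49.0, 63.0, 118.0, -59.0, 52.0, -38.0], [-68.0, 56.0, 66.0, 111.0, -62.0, 59.0, -55.0], [-65.0, 62.0, 69.0, 105.0, -65.0, 65.0, -71.0]]
-180 [[-68.0, 49.0, 63.0, 118.0, -59.0, 52.0, -38.0], [-68.0, 56.0, 66.0, 111.0, -62.0, 59.0, -55.0], [-65.0, 62.0, 69.0, 105.0, -65.0, 65.0, -71.0]]
flip -180
24.6917 [0.48674295 0.15880977 0.04450256] [-0.72485613  0.32944539 -0.3522876 ]
touch True [0.51577876 0.17168913 0.04358791] [0.51382845 0.17075934 0.044     ] [-1.43407447 -1.02779772  2.03218764]
0.12 False 26.0167 [-0.0011 -0.0004 -0.0006] [-2.93 -1.58 -1.72]
0.24 False 26.5667 [-0.0004  0.0001 -0.0002] [-2.02 -1.3  -2.29]
0.36 False 27.1167 [-0.0001  0.0002  0.0001] [-2.23 -0.47 -0.76]
0.48 False 27.6667 [-0.0005  0.0001  0.    ] [-3.6  -0.24  0.38]
0.58 False 28.15 [-0.0005  0.0001  0.    ] [-4.45 -0.37  1.27]
```

View pics/top1.png

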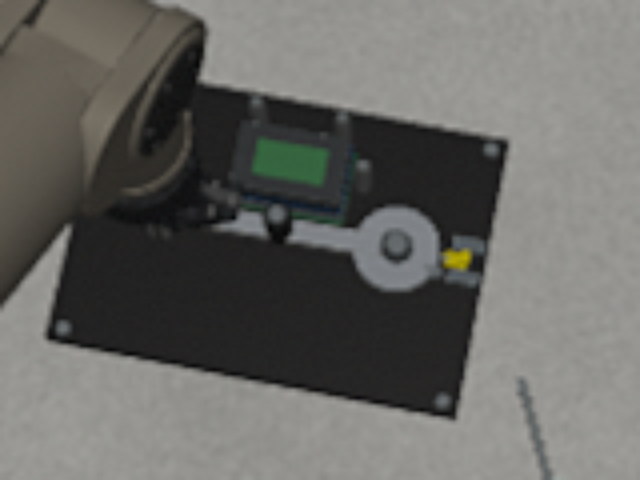

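The arm has turned to lie almost along the fixture's y, with the roller at (280,222) just short of the still-square pile at (290,165). Now I'll press firmly onto the stop.

```bash
python3 - <<'E'
from push import *
f=float(open("flip").read())
f0=np.array([-.72,.33,-.35])
P,r=pose(.6,-.014,f); hit=arm.movel(P,feed=.02,frame=r,force_limit=9)
print(hit); 
for s in(.1,.5,.6):
    arm.sleep(s); o=arm.observe(); print(o["clock"],o["position"],pose(.6,0,f)[0],np.round(o["force"]-f0,2))
cv2.imwrite("pics/top2.png",cv2.resize(arm.snapshot("top")[150:270,220:380,::-1],None,fx=4,fy=4))
E
```

```text
True
28.725 [0.60947322 0.19134324 0.04306325] [0.60954852 0.1916776  0.044     ] [-4.97  0.18  4.6 ]
29.225 [0.60938258 0.19135387 0.04300286] [0.60954852 0.1916776  0.044     ] [-4.72 -0.2   5.04]
29.825 [0.60936792 0.19131595 0.04299701] [0.60954852 0.1916776  0.044     ] [-4.2   0.35  4.26]
```

View pics/top2.png

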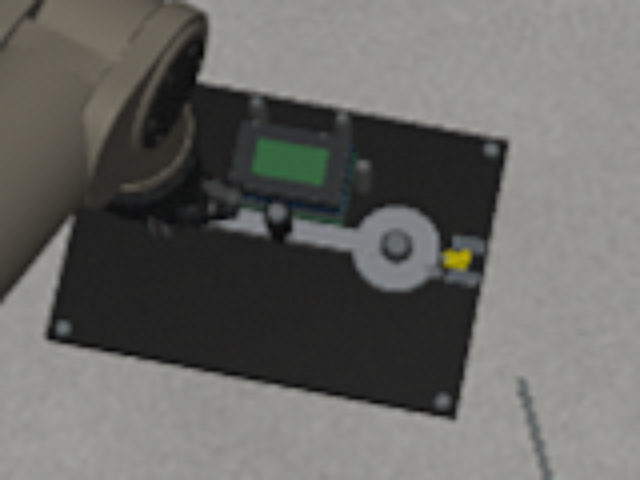

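```bash
python3 - <<'E'
from push import *
f=float(open("flip").read()); f0=np.array([-.72,.33,-.35])
p=np.array(arm.observe()["position"]); d=pose(.6,-.01,f)[0]-pose(.6,0,f)[0]; d/=np.linalg.norm(d)
for i in range(5):
    hit=arm.movel(p+d*.003*(i+1),feed=.02); arm.sleep(.4)
    o=arm.observe(); F=np.array(o["force"])-f0; print(hit,"advance mm",1e3*(o["position"]-p)@d,"push",-F@d,F.round(2))
    if -F@d>12: break
cv2.imwrite("pics/top3.png",arm.snapshot("top")[...,::-1]); print(o["clock"])
E
```

```text
False advance mm 1.2221319356755154 push 8.662945264552475 [-8.73  0.44  4.49]
False advance mm 1.8787636434681052 push 16.931620848173345 [-16.93   1.53  11.07]
31.2833
```

The arm is now firmly on the stop with about 17 N of push. I'll check the pile numerically and hand in.

```bash
python3 - <<'E'
from h import *
for n in("0","3"):
    h=cv2.cvtColor(cv2.imread(f"pics/top{n}.png"),cv2.COLOR_BGR2HSV).astype(int)
    g=(h[...,0]>45)&(h[...,0]<80)&(h[...,1]>70); k=np.zeros_like(g);k[175:210,270:320]=g[175:210,270:320]
    print(rect("top",k,.027 if n=="0" else .057))
arm.sleep(.5); o=arm.observe(); print(o["force"],o["clock"])
E
```

```text
(array([0.64799274, 0.10249957]), array([46.93231201, 23.53986931]), 80.18512725830078)
(array([0.64781458, 0.10312743]), array([51.00156403, 27.68563843]), 79.33432006835938)
[-18.549541     2.05698453   9.01289807] 31.8333
```

```bash
python3 -c "
from plant import arm
print(arm.finish_job())"
```

```text
the job is handed in; nothing more can be done
None
```

The job is handed in at about 32 s on the robot clock: blue then grey are stacked on the aluminium plate to within about 1 mm by camera and released, and the gripper is holding the paddle on its stop with about 17 N; no verdict came back.

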